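Close the biscuit jar with the lid that fits

ROBOT

A 6-joint arm with a two-finger parallel gripper is mounted at the origin on the work surface; the furniture and walls round the work are solid. World frame = base frame: x ahead of the robot, y to its left, z up, the work surface at z = 0. Lengths are in mm, angles in rad, forces in N, time in s.
With the tool pointing down it reaches from about 350 to 875 mm from the base axis. Payload 4.2 kg.
Tool frame: the origin (TCP) lies at the very end of the fingers, on their centre line; the grasp point (between the pads) lies arm.grip_depth behind it (arm.grip_depth is the distance from the TCP to the grasp point, in mm); x points along the fingers, y is the direction in which the jaws open and shut, and the axes are right-handed (so a half turn about x gives the same grasp; the last joint's range is limited). The gripper opens to 85 mm and grips with 20 to 120 N. Pads are 22 mm wide; open, the fingers measure 114 mm over their backs; the gripper's body (76 mm by 85 mm) begins 54 mm behind the grasp point. The pads swing forward as they close: fully open they stand 13 mm farther back than shut.
Start: joints at [-0.907, 0.385, 0.008, 0, -1.194, -0.259], TCP at [246.16, -574.46, 231.312] pointing down, gripper open.
Joint ranges: [-3.14, 3.14], [-1.21, 2.06], [-1.07, 1.41], [-3.16, 2.05], [-2.99, -0.16], [-3.1, 3.1]. Speed limits (rad/s): [2.79, 2.79, 3.14, 3.14, 3.14, 3.14].

INTERFACE

Orientations are given as a unit quaternion [x, y, z, w].
In Python, from bench import arm, get_image, models gives the robot as it stands.
- The arm moves only by the tool arm_command, never from a script. Its argument "rows" is a list of rows, each an object of numbers: "dx", "dy", "dz": the shift along the tool's x, y, z in m; "wx", "wy", "wz": the turn, a rotation vector about the tool's x, y, z in degrees; "gripper": the closure, from -1 (fully open) to 1 (shut). A call has exactly 8 rows; each row is the pose to reach, as a shift and turn from the pose measured when the call began, along the tool's axes at that moment; what a row does not reach only later rows make up. A row lasts 1/10 s, in which the tool goes at most 50 mm and 8.59 degrees, less where a joint would pass 70% of its speed; a pose out of reach is approached as far as the arm can. A call with a gripper value outside its range is refused whole. The fingers move at their own pace and stop on an object; the grip force is fixed at half the most. Time passes only in rows, so rows that repeat a pose let the fingers close, or fill a call up. It gives the time, the measured TCP pose, the force and the opening at its end, in the units of the state.
- arm.read_state(): the state, without advancing time (a new reading comes with each control period).
- get_image(name): name is "scene" or "side" or "wrist"; returns a dict with "img" (384x512x3 uint8, red, green, blue), "K" (3x3 intrinsics, pixels), "rvec" (rotation vector, rad) and "tvec" (3), from world to camera coordinates, as OpenCV has them; the wrist camera has in their place "T_tool_cam" (4x4, takes a point from camera to tool coordinates, whose origin is the TCP and whose axes are the tool frame's). Camera axes: x right, y down, z forward; pixel columns grow to the right and rows downward; lengths in mm; the calibration is good to about 2 mm. The wrist camera is an equidistant fisheye: a pixel r from the principal point sees the ray r / f radians off the axis. A picture is of the moment at which its call begins: read the wrist's pose just before it. There is no depth.
- arm.job_done(): hands the job in, once; it reports no verdict.
Trained networks look in the newest picture that a camera, given by its name, has taken for a name from the list of things; names that differ only in an ending like _2 or _b are one class to them, and where a whole thing is asked for, a point or a joint stands for the part that bears it (a point fixed in the world has none). Each returns a list of dicts, best first, with "conf" (0 to 1); they miss things now and then, are a little off and sometimes report something else, mostly with a low value. They report only what shows in the picture. A call takes as long as a camera call. They do not tell look-alikes from the thing itself.
- models.cut_out(camera, query): "mask" (384x512 bool, what is visible of it) and "extent" ([left, top, right, bottom] in pixels, round what is visible of it).
The state is a dict: "clock": time; "joints": joint angles; "joint_vel": joint speeds; "joint_efforts": joint torques, N m; "position": TCP position; "ee_rot": TCP orientation; "contact_force": force on the tool from outside, world axes, zero at the start; "wrist_torque": the same for the moment, N m; "gripper_width": finger opening in mm.
Only numpy, scipy, OpenCV 4.12 (cv2) and the standard library are available. Lean on these libraries where they do the work, as an engineer would, in place of code of your own. Each camera call takes 0.05 s, during which the arm holds its last target.

TASK

Close the white biscuit jar: of the three look-alike wooden lids, find the one that fits its mouth, put it on and press it down until it snaps home, flush on the rim. Leave the other two lids lying knob up on the worktop, away from the jar.

Things in the scene. Friction and masses are not known exactly. Their poses are not given: they have to be found in the camera images.
- jar: White jar with a blue band, fixed, open-topped. Origin: centre of its underside, on the worktop; z up. 85 mm high, outside diameter 112 mm, mouth 100 mm; biscuits inside up to 44 mm. Four sprung catches just below the rim leave 89 mm: the fitting plug stops on them about 8 mm short; a push of 10 to 16 N snaps it home, lid origin 67 mm above the jar's. The tapered plug leads itself in from up to 8 mm off.
- lid_a: Smallest of three like light-wood lids, smooth grey plug below, knob up: rim diameter 92 mm. Origin: centre of the plug's underside; z up through the knob. Heights above it: plug 0-18 mm (diameter 56 mm at the bottom, 74 at a bead 12.5 mm up, 68 above), rim disc 18-25 mm, round dark upright knob, 28 mm diameter, 25-59 mm. 65 g.
- lid_b: Middle of three like light-wood lids, smooth grey plug below, knob up: rim diameter 112 mm. Origin: centre of the plug's underside; z up through the knob. Heights above it: plug 0-18 mm (diameter 76 mm at the bottom, 94 at a bead 12.5 mm up, 88 above), rim disc 18-25 mm, round dark upright knob, 28 mm diameter, 25-59 mm. About 80 g.
- lid_c: Largest of three like light-wood lids, smooth grey plug below, knob up: rim diameter 132 mm. Origin: centre of the plug's underside; z up through the knob. Heights above it: plug 0-18 mm (diameter 96 mm at the bottom, 114 at a bead 12.5 mm up, 108 above), rim disc 18-25 mm, round dark upright knob, 28 mm diameter, 25-59 mm. 100 g.
Not all that is in view belongs to the job. What is shaped like the lid_b but pink or turquoise is not meant.

How it is judged (in metres and radians):
At the end, for the whole second after the job is handed in: The middle lid is snapped onto the jar: its rim disc within 2 mm of the jar's rim, centred within 6 mm, level within 0.06 rad, at rest; the small and the large lid lie flat on the worktop, knob up (origin below 10 mm, within 0.15 rad), more than 90 mm from the jar's axis (z of lid_b in the frame of jar between 0.064 and 0.069 m and horizontal distance between lid_b and jar below 0.006 m and angle between lid_b's own z axis and vertical below 0.06 rad and linear speed of lid_b below 0.02 m/s and height (world z) of each of lid_a, lid_c below 0.01 m and angle between each of lid_a, lid_c's own z axis and vertical below 0.15 rad and horizontal distance between each of lid_a, lid_c and jar above 0.09 m); the robot touches nothing.
It also fails if it takes over 42 s, if anything falls off the work surface, if the arm or the gripper's body presses on something with over 40 N, if the wrist force passes 120 N, or if a joint passes its speed limit or range.

## Working session

There is one attempt and no reset: what is moved stays moved. The work goes in short steps, Python scripts to look and compute and a tool call to move; the robot and the scene stay as the last step left them, time stands still between calls to the robot, and variables do not carry over. Pictures are saved under pics/ and viewed, and the job is handed in when it is done.

Besides the shell and the picture viewer there is one more tool, called after "Call:" as name(argument=value, ...) on one line, values as JSON. arm_command: Moves the arm, as the interface text tells. Its arguments: {"type":"object","properties":{"rows":{"type":"array"}},"required":["rows"]}

```bash
mkdir -p pics; ls
python3 - <<'E'
from bench import arm,get_image,models
import cv2,numpy as np
s=arm.read_state();print(s, arm.grip_depth)
for n in("scene","side","wrist"):
    d=get_image(n);cv2.imwrite(f"pics/{n}0.png",cv2.cvtColor(d["img"],cv2.COLOR_RGB2BGR))
    np.save(f"{n}0.npy",d,allow_pickle=True)
    print(n,{k:np.round(v,3).tolist() for k,v in d.items() if k!="img"})
    for q in("jar","lid_b"):
        for r in models.cut_out(n,q): print(q,r["conf"],r["extent"])
E
```

```text
pics
{'clock': 0.0, 'joints': array([-9.07411586e-01,  3.85569703e-01,  6.61632499e-03, -5.06651618e-04,
       -1.19399111e+00, -2.58571548e-01]), 'joint_vel': array([-8.12583340e-05, -8.46384167e-04, -1.55036587e-03,  2.01118723e-03,
       -2.24435925e-04,  4.92098805e-04]), 'joint_efforts': array([ 4.38600164e-04, -3.92282939e+01,  1.88393980e+01,  4.18600380e+00,
       -4.64276935e-03, -1.46699165e-05]), 'position': array([ 245.92603619, -573.94484738,  230.2087913 ]), 'ee_rot': array([-0.14132872,  0.69287323,  0.14283727,  0.69249577]), 'contact_force': array([ 1.00591733, -0.05281293, -0.43797461]), 'wrist_torque': array([-0.01695149, -0.00742284, -0.02560775]), 'gripper_width': 85.02414745450274} 18.700000000000003
scene {'K': [[439.148, 0.0, 255.363], [0.0, 439.148, 196.444], [0.0, 0.0, 1.0]], 'rvec': [1.945, 0.711, -0.411], 'tvec': [-303.713, -84.611, 1711.701]}
jar 0.58 [295.7, 174.6, 329.7, 210.4]
lid_b 0.98 [170.3, 250.9, 206.3, 277.1]
lid_b 0.95 [202.4, 196.7, 235.0, 221.3]
lid_b 0.8 [252.6, 204.1, 284.7, 227.4]
lid_b 0.67 [100.2, 220.3, 146.9, 247.1]
lid_b 0.67 [332.1, 166.9, 361.8, 189.0]
lid_b 0.65 [239.8, 234.3, 286.9, 262.7]
side {'K': [[416.792, 0.0, 257.286], [0.0, 416.792, 195.459], [0.0, 0.0, 1.0]], 'rvec': [2.27, 1.441, -0.378], 'tvec': [-146.295, -347.479, 1766.89]}
jar 0.8 [299.1, 170.0, 334.9, 207.6]
lid_b 0.93 [126.1, 184.1, 158.3, 203.0]
lid_b 0.93 [348.1, 165.3, 376.3, 191.9]
lid_b 0.87 [245.3, 196.5, 273.4, 224.2]
lid_b 0.87 [217.9, 171.8, 245.2, 196.2]
lid_b 0.56 [215.8, 229.7, 256.2, 265.2]
wrist {'K': [[297.319, 0.0, 256.759], [0.0, 297.319, 188.771], [0.0, 0.0, 1.0]], 'T_tool_cam': [[-0.0, -0.266, 0.964, -142.439], [1.0, 0.001, 0.0, -1.291], [-0.001, 0.964, 0.266, -66.728], [0.0, 0.0, 0.0, 1.0]]}
lid_b 0.81 [414.3, 356.0, 435.2, 383.5]
lid_b 0.75 [327.3, 167.0, 407.2, 241.3]
lid_b 0.54 [465.2, 284.1, 483.9, 306.6]
```

View pics/scene0.png

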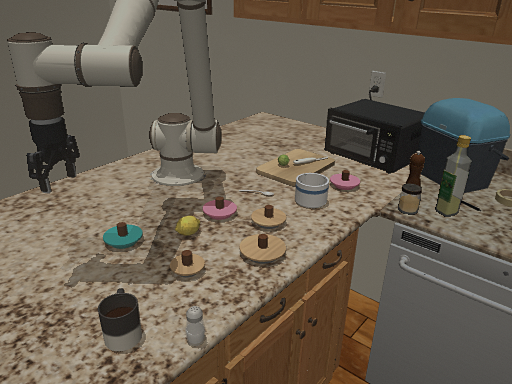

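View pics/side0.png

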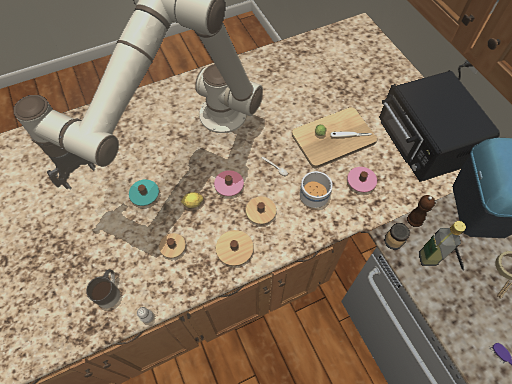

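View pics/wrist0.png

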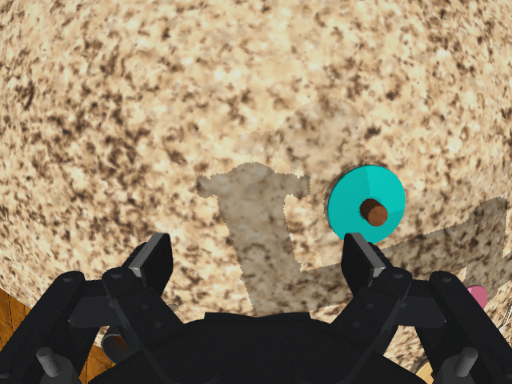

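The wooden candidates are at scene pixels (187,265), (263,248) and (268,216), or side (173,245), (234,247) and (261,209). The pink and turquoise ones are decoys. I'll measure rim diameters from both cameras.

```bash
cat > h.py <<'E'
import numpy as np,cv2
from scipy.optimize import least_squares
def circ(x,y,z,D):
    t=np.linspace(0,2*np.pi,72,endpoint=False)
    return np.c_[x+D/2*np.cos(t),y+D/2*np.sin(t),np.full(72,z)]
def lidpts(x,y,D,z0=0): return np.r_[circ(x,y,z0+18,D),circ(x,y,z0+25,D),circ(x,y,z0+25,28),circ(x,y,z0+59,28)]
def jarpts(x,y,D): return np.r_[circ(x,y,0,D),circ(x,y,85,D)]
def proj(d,P): return cv2.projectPoints(P.astype(float),d["rvec"],d["tvec"],d["K"],None)[0][:,0]
def box(p): return np.r_[p.min(0),p.max(0)]
def fit(obs,f,x0):
    r=least_squares(lambda v:np.concatenate([box(proj(d,f(*v)))-e for d,e in obs]),x0,loss="soft_l1")
    return r.x,r.fun
def hit(d,uv,z):
    R=cv2.Rodrigues(np.array(d["rvec"]))[0];t=np.array(d["tvec"]).ravel()
    ray=R.T@np.linalg.inv(d["K"])@np.r_[uv,1];C=-R.T@t
    return C+ray*(z-C[2])/ray[2]
E
python3 - <<'E'
from h import *
from bench import models
S=np.load("scene0.npy",allow_pickle=True).item();W=np.load("side0.npy",allow_pickle=True).item()
det={n:{q:models.cut_out(n,q) for q in("jar","lid_b")} for n in("scene","side")}
def near(n,q,uv):
    for r in det[n][q]:
        e=np.array(r["extent"],float)
        if abs((e[0]+e[2])/2-uv[0])<10 and abs((e[1]+e[3])/2-uv[1])<10: 
            return e
for nm,a,b,q in[("small",(188,264),(173,245),"lid_b"),("large",(263,248),(234,247),"lid_b"),("mid",(268,216),(260,210),"lid_b"),("jar",(312,192),(317,189),"jar"),("pinkL",(219,209),(231,184),"lid_b"),("pinkR",(346,178),(362,179),"lid_b")]:
    obs=[(d,e) for d,e in((S,near("scene",q,a)),(W,near("side",q,b))) if e is not None]
    g=hit(S,a,25)
    v,r=fit(obs,jarpts if q=="jar" else lidpts,[g[0],g[1],110])
    print(nm,len(obs),np.round(v,1),np.round(r,1),"reach",np.hypot(v[0],v[1]).round())
for n in("scene","side"):
    d=np.load(n+"0.npy",allow_pickle=True).item()["img"]
    c=d[150:290,140:380] if n=="scene" else d[150:290,140:380]
    cv2.imwrite(f"pics/crop_{n}.png",cv2.cvtColor(cv2.resize(c,None,fx=3.3,fy=3.3,interpolation=2),cv2.COLOR_RGB2BGR))
E
```

```text
small 1 [ 492.4 -395.6   92.6] [ 0.1 -0.4 -0.1  0.4] reach 632.0
large 2 [ 587.9 -199.1  133.3] [ 0.  -1.1  0.4 -0.5  0.1 -0.2 -1.9  1. ] reach 621.0
mid 2 [494.2 -59.4 104.2] [-1.2  0.8 -0.1 -0.4  0.3  1.   0.9 -0.3] reach 498.0
jar 2 [514.5 161.1 114.1] [-0.8 -2.5  0.4 -1.5  0.9  0.3 -1.1  1.1] reach 539.0
pinkL 2 [ 341.4 -118.1  105.8] [ 1.1 -0.1  1.2 -3.4 -3.4 -0.4 -2.5  0.2] reach 361.0
pinkR 2 [540.  353.1 111.1] [-1.6  2.5 -0.9 -1.6  0.4  0.9  2.1  0.2] reach 645.0
```

View pics/crop_side.png

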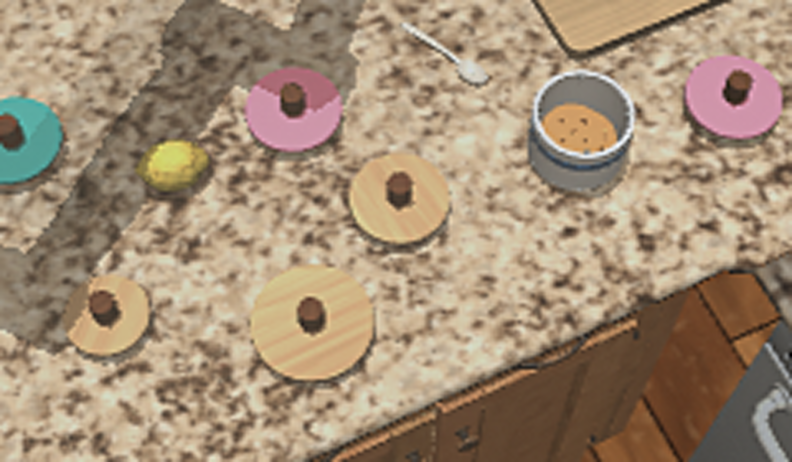

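The wooden one at side (261,209) / scene (268,216) lies between the 92.6 mm and 133 mm lids, so it's lid_b. Rough positions are lid_b (494,-59) and jar (514,161). I'll move above lid_b and refine with the wrist camera.

```bash
cat >> h.py <<'E'
from scipy.spatial.transform import Rotation as Ro
def rel(s,target,yaw=None):
    """target world mm -> tool shift in m, plus rotvec(deg) levelling tool x to straight down"""
    R=Ro.from_quat(s["ee_rot"]);M=R.as_matrix()
    d=M.T@(np.array(target)-s["position"])/1000
    x=np.array([0,0,-1.]);y=M[:,1].copy();y[2]=0;y/=np.linalg.norm(y);z=np.cross(x,y)
    w=(R.inv()*Ro.from_matrix(np.c_[x,y,z])).as_rotvec(degrees=True)
    return d.round(4),w.round(2)
E
python3 - <<'E'
from h import *;from bench import arm
s=arm.read_state();print(Ro.from_quat(s["ee_rot"]).as_matrix().round(3));print(rel(s,[494,-59,190]))
E
```

```text
[[ 0.    -0.394  0.919]
 [-0.     0.919  0.394]
 [-1.    -0.     0.   ]]
(array([0.0414, 0.3762, 0.4308]), array([0., 0., 0.]))
```

Call:
arm_command(rows=[{"dx": 0.041,"dy": 0.376,"dz": 0.431,"gripper": -1},{"dx": 0.041,"dy": 0.376,"dz": 0.431,"gripper": -1},{"dx": 0.041,"dy": 0.376,"dz": 0.431,"gripper": -1},{"dx": 0.041,"dy": 0.376,"dz": 0.431,"gripper": -1},{"dx": 0.041,"dy": 0.376,"dz": 0.431,"gripper": -1},{"dx": 0.041,"dy": 0.376,"dz": 0.431,"gripper": -1},{"dx": 0.041,"dy": 0.376,"dz": 0.431,"gripper": -1},{"dx": 0.041,"dy": 0.376,"dz": 0.431,"gripper": -1}])

```text
validation failed for argument at $.ro...
```

Run:
```python
from h import *;from bench import arm
s=arm.read_state();print(s["clock"],s["position"],s["joints"].round(2),s["contact_force"]);print(rel(s,[494,-59,190]))
```

```text
0.65 [ 246.15271573 -574.44333938  231.34528506] [-0.91  0.38  0.01 -0.   -1.19 -0.26] [ 0.07062637  0.38994181 -0.20582251]
(array([0.0414, 0.3762, 0.4308]), array([0., 0., 0.]))
```

Call:
arm_command(rows=[{"dx": 0.041,"dy": 0.376,"dz": 0.431,"wx": 0,"wy": 0,"wz": 0,"gripper": -1},{"dx": 0.041,"dy": 0.376,"dz": 0.431,"wx": 0,"wy": 0,"wz": 0,"gripper": -1},{"dx": 0.041,"dy": 0.376,"dz": 0.431,"wx": 0,"wy": 0,"wz": 0,"gripper": -1},{"dx": 0.041,"dy": 0.376,"dz": 0.431,"wx": 0,"wy": 0,"wz": 0,"gripper": -1},{"dx": 0.041,"dy": 0.376,"dz": 0.431,"wx": 0,"wy": 0,"wz": 0,"gripper": -1},{"dx": 0.041,"dy": 0.376,"dz": 0.431,"wx": 0,"wy": 0,"wz": 0,"gripper": -1},{"dx": 0.041,"dy": 0.376,"dz": 0.431,"wx": 0,"wy": 0,"wz": 0,"gripper": -1},{"dx": 0.041,"dy": 0.376,"dz": 0.431,"wx": 0,"wy": 0,"wz": 0,"gripper": -1}])

```text
clock: 1.45
position: [419.9, -213.1, 203.1]
ee_rot: [-0.142, 0.692, 0.142, 0.693]
contact_force: [0.5, 0.4, -0.2]
gripper_width: 85.5
```

Run:
```python
from h import *;from bench import arm
s=arm.read_state();print(s["clock"],s["position"],s["joints"].round(2),s["contact_force"]);print(rel(s,[494,-59,190]))
```

```text
1.45 [ 419.85353183 -213.08720739  203.10342017] [-0.12  0.15 -0.4   0.   -1.02 -1.04] [ 0.54625192  0.36634192 -0.214349  ]
(array([0.0132, 0.1124, 0.1288]), array([0.  , 0.06, 0.05]))
```

Call:
arm_command(rows=[{"dx": 0.013,"dy": 0.112,"dz": 0.129,"wx": 0,"wy": 0,"wz": 0,"gripper": -1},{"dx": 0.013,"dy": 0.112,"dz": 0.129,"wx": 0,"wy": 0,"wz": 0,"gripper": -1},{"dx": 0.013,"dy": 0.112,"dz": 0.129,"wx": 0,"wy": 0,"wz": 0,"gripper": -1},{"dx": 0.013,"dy": 0.112,"dz": 0.129,"wx": 0,"wy": 0,"wz": 0,"gripper": -1},{"dx": 0.013,"dy": 0.112,"dz": 0.129,"wx": 0,"wy": 0,"wz": 0,"gripper": -1},{"dx": 0.013,"dy": 0.112,"dz": 0.129,"wx": 0,"wy": 0,"wz": 0,"gripper": -1},{"dx": 0.013,"dy": 0.112,"dz": 0.129,"wx": 0,"wy": 0,"wz": 0,"gripper": -1},{"dx": 0.013,"dy": 0.112,"dz": 0.129,"wx": 0,"wy": 0,"wz": 0,"gripper": -1}])

```text
clock: 2.25
position: [493.9, -60.4, 190.3]
ee_rot: [-0.142, 0.692, 0.141, 0.693]
contact_force: [0.9, -0.5, -0.1]
gripper_width: 85.4
```

```bash
cat >> h.py <<'E'
def wproj(d,s,P):
    T=np.array(d["T_tool_cam"]);M=Ro.from_quat(s["ee_rot"]).as_matrix()
    pt=(P-s["position"])@M; pc=(pt-T[:3,3])@T[:3,:3]
    r=np.hypot(pc[:,0],pc[:,1]);th=np.arctan2(r,pc[:,2]);K=np.array(d["K"])
    return np.c_[K[0,2]+K[0,0]*th*pc[:,0]/r, K[1,2]+K[1,1]*th*pc[:,1]/r]
E
python3 - <<'E'
from h import *;from bench import arm,get_image,models
s=arm.read_state();d=get_image("wrist");im=cv2.cvtColor(d["img"],cv2.COLOR_RGB2BGR)
np.save("wrist1.npy",dict(d=d,s=s),allow_pickle=True)
print(s["position"])
for q in("lid_b","jar"):
    for r in models.cut_out("wrist",q): print(q,r["conf"],r["extent"])
cv2.imwrite("pics/wrist1_raw.png",im)
for P,c in((lidpts(494,-59,112),(0,0,255)),(jarpts(514,161,112),(255,0,0)),(circ(514,161,85,100),(255,255,0))):
    for u in wproj(d,s,P): cv2.circle(im,tuple(int(t) for t in u.round()),1,c,-1)
cv2.imwrite("pics/wrist1.png",im)
E
```

```text
[493.86327884 -60.38100875 190.33148103]
lid_b 0.98 [71.2, 144.0, 171.7, 249.7]
lid_b 0.96 [216.6, 0.9, 316.5, 66.7]
lid_b 0.83 [463.4, 265.9, 503.4, 313.2]
lid_b 0.78 [211.3, 121.5, 316.6, 224.4]
lid_b 0.68 [0.0, 41.8, 48.7, 109.2]
jar 0.94 [371.2, 207.0, 467.7, 281.3]
jar 0.71 [0.0, 42.0, 50.0, 110.6]
```

View pics/wrist1.png

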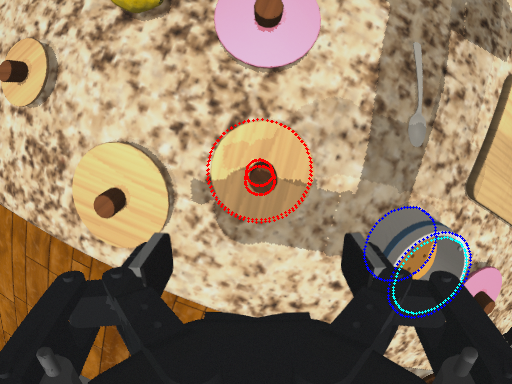

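The wrist view shows lid_b centred at (264,173) and the jar mouth at about (430,270), with my overlay about 3 px off. I'll refine lid_b.

Run:
```python
from h import *;from bench import models,arm
D=np.load("wrist1.npy",allow_pickle=True).item();d,s=D["d"],D["s"]
R=models.cut_out("wrist","lid_b");hsv=cv2.cvtColor(d["img"],cv2.COLOR_RGB2HSV)
for r in R:
    e=np.array(r["extent"])
    if 200<e[0]<220 and e[1]>100:
        for nm,fn in(("D112",lambda v:lidpts(v[0],v[1],112)),("free",lambda v:lidpts(*v))):
            x0=[494,-59] if nm=="D112" else [494,-59,110]
            q=least_squares(lambda v:box(wproj(d,s,fn(v)))-e,x0);print(nm,q.x.round(1),q.fun.round(1))
# knob dark centroid
g=hsv[...,2][155:205,235:290];sat=hsv[155:205,235:290]
im=cv2.cvtColor(d["img"],cv2.COLOR_RGB2BGR)[110:235,195:330]
im=cv2.resize(im,None,fx=4.5,fy=4.5,interpolation=2)
cv2.imwrite("pics/w1crop.png",im)
s=arm.read_state();print(s["position"],rel(s,[495,-57,100]))
```

```text
D112 [494.5 -53. ] [ 0.4  0.3 -0.4 -0.4]
free [494.5 -53.  112.8] [ 0. -0. -0.  0.]
[494.11522248 -60.00601833 190.29857133] (array([0.0903, 0.0025, 0.0019]), array([0.  , 0.08, 0.05]))
```

View pics/w1crop.png

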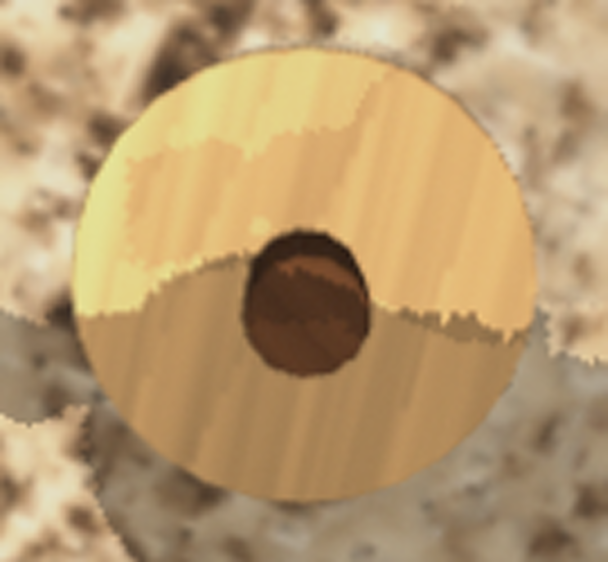

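The enlarged crop confirms a wooden lid (not pink or turquoise) with a rim of 112.8 mm, so it's lid_b. Descending with the target at (494,-55).

Run:
```python
from h import *;from bench import arm
s=arm.read_state();print(rel(s,[494,-55,31]),rel(s,[494,-55,90]))
```

```text
(array([0.1593, 0.0048, 0.0017]), array([0.  , 0.08, 0.05])) (array([0.1003, 0.0047, 0.0017]), array([0.  , 0.08, 0.05]))
```

Call:
arm_command(rows=[{"dx": 0.05,"dy": 0.005,"dz": 0.002,"wx": 0,"wy": 0,"wz": 0,"gripper": -1},{"dx": 0.1,"dy": 0.005,"dz": 0.002,"wx": 0,"wy": 0,"wz": 0,"gripper": -1},{"dx": 0.13,"dy": 0.005,"dz": 0.002,"wx": 0,"wy": 0,"wz": 0,"gripper": -1},{"dx": 0.15,"dy": 0.005,"dz": 0.002,"wx": 0,"wy": 0,"wz": 0,"gripper": -1},{"dx": 0.159,"dy": 0.005,"dz": 0.002,"wx": 0,"wy": 0,"wz": 0,"gripper": -1},{"dx": 0.159,"dy": 0.005,"dz": 0.002,"wx": 0,"wy": 0,"wz": 0,"gripper": -1},{"dx": 0.159,"dy": 0.005,"dz": 0.002,"wx": 0,"wy": 0,"wz": 0,"gripper": -0.5},{"dx": 0.159,"dy": 0.005,"dz": 0.002,"wx": 0,"wy": 0,"wz": 0,"gripper": -0.2}])

```text
clock: 3.25
position: [495.3, -54.5, 32.6]
ee_rot: [-0.142, 0.691, 0.142, 0.694]
contact_force: [0.1, 0.1, -0.4]
gripper_width: 59.1
```

Run:
```python
from h import *;from bench import arm,get_image
s=arm.read_state();print(s["position"],s["gripper_width"],s["contact_force"],rel(s,[494,-55,31]))
d=get_image("wrist");cv2.imwrite("pics/w2.png",cv2.cvtColor(d["img"],cv2.COLOR_RGB2BGR))
```

```text
[495.30789865 -54.5390912   32.64374942] 59.08267921777511 [ 0.11429938  0.14184031 -0.36425129] (array([ 0.0016,  0.0001, -0.0014]), array([0.  , 0.24, 0.09]))
```

View pics/w2.png

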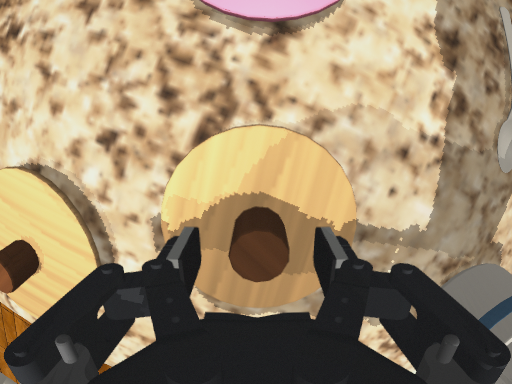

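Run:
```python
from h import *;from bench import arm,get_image,models
s=arm.read_state();d=get_image("wrist");im=cv2.cvtColor(d["img"],cv2.COLOR_RGB2BGR)
for p,c in(((494,-55),(0,0,255)),((495.3,-54.5),(255,0,0))):
    for u in wproj(d,s,lidpts(*p,112)): cv2.circle(im,tuple(int(t) for t in u.round()),0,c,-1)
cv2.imwrite("pics/w3.png",cv2.resize(im[110:330,120:400],None,fx=2.7,fy=2.7,interpolation=2))
```

```text
(no output)
```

View pics/w3.png

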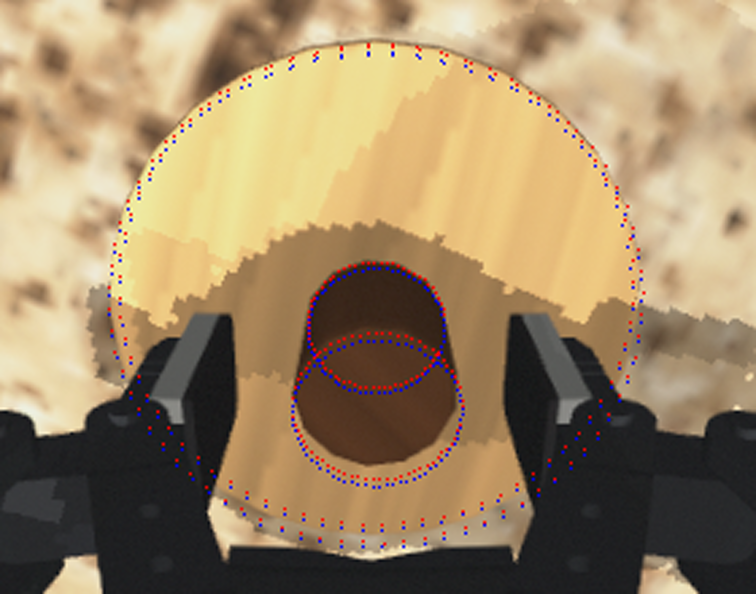

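Call:
arm_command(rows=[{"dx": 0.002,"dy": 0,"dz": -0.002,"wx": 0,"wy": 0,"wz": 0,"gripper": -0.2},{"dx": 0.002,"dy": 0,"dz": -0.002,"wx": 0,"wy": 0,"wz": 0,"gripper": 0.2},{"dx": 0.002,"dy": 0,"dz": -0.002,"wx": 0,"wy": 0,"wz": 0,"gripper": 0.5},{"dx": 0.002,"dy": 0,"dz": -0.002,"wx": 0,"wy": 0,"wz": 0,"gripper": 1},{"dx": 0.002,"dy": 0,"dz": -0.002,"wx": 0,"wy": 0,"wz": 0,"gripper": 1},{"dx": 0.002,"dy": 0,"dz": -0.002,"wx": 0,"wy": 0,"wz": 0,"gripper": 1},{"dx": 0.002,"dy": 0,"dz": -0.002,"wx": 0,"wy": 0,"wz": 0,"gripper": 1},{"dx": 0.002,"dy": 0,"dz": -0.002,"wx": 0,"wy": 0,"wz": 0,"gripper": 1}])

```text
clock: 4.15
position: [493.4, -55.3, 30.9]
ee_rot: [-0.142, 0.691, 0.142, 0.694]
contact_force: [-1.2, 0.0, 5.7]
gripper_width: 26.4
```

Run:
```python
from h import *;from bench import arm,get_image,models
s=arm.read_state();d=get_image("wrist");im=cv2.cvtColor(d["img"],cv2.COLOR_RGB2BGR)
print(s["position"],s["gripper_width"],s["contact_force"])
cv2.imwrite("pics/w4.png",cv2.resize(im[110:330,120:400],None,fx=2.7,fy=2.7,interpolation=2))
```

```text
[493.44337457 -55.32578982  30.93572619] 26.443139157912473 [-1.23811918e+00  2.87148286e-03  5.69589583e+00]
```

View pics/w4.png

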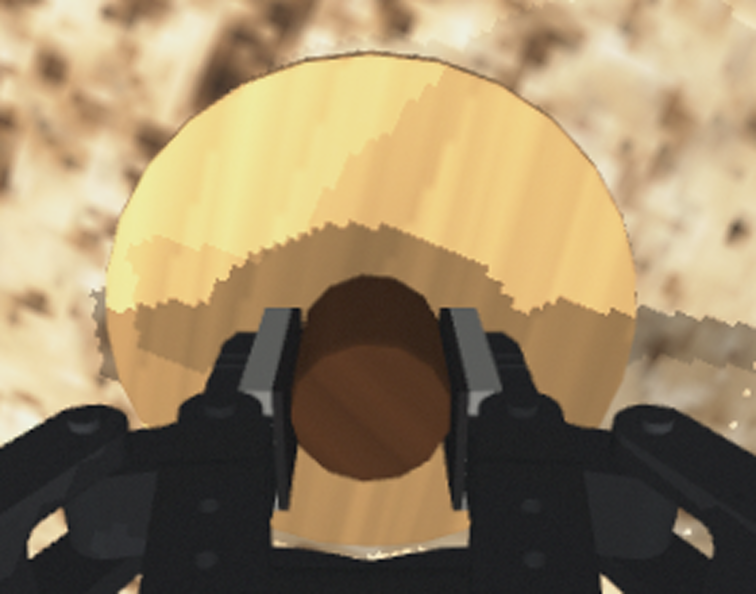

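Call:
arm_command(rows=[{"dx": -0.02,"dy": 0,"dz": 0,"wx": 0,"wy": 0,"wz": 0,"gripper": 1},{"dx": -0.06,"dy": 0,"dz": 0,"wx": 0,"wy": 0,"wz": 0,"gripper": 1},{"dx": -0.1,"dy": 0,"dz": 0,"wx": 0,"wy": 0,"wz": 0,"gripper": 1},{"dx": -0.13,"dy": 0,"dz": 0,"wx": 0,"wy": 0,"wz": 0,"gripper": 1},{"dx": -0.15,"dy": 0,"dz": 0,"wx": 0,"wy": 0,"wz": 0,"gripper": 1},{"dx": -0.15,"dy": 0,"dz": 0,"wx": 0,"wy": 0,"wz": 0,"gripper": 1},{"dx": -0.15,"dy": 0,"dz": 0,"wx": 0,"wy": 0,"wz": 0,"gripper": 1},{"dx": -0.15,"dy": 0,"dz": 0,"wx": 0,"wy": 0,"wz": 0,"gripper": 1}])

```text
clock: 5.0
position: [491.6, -55.4, 179.2]
ee_rot: [-0.142, 0.692, 0.142, 0.693]
contact_force: [-0.6, 0.3, -0.5]
gripper_width: 25.9
```

Run:
```python
from h import *;from bench import arm,get_image,models
s=arm.read_state();print(s["position"],s["gripper_width"],s["contact_force"],rel(s,[514,161,180]))
o=[]
S=get_image("scene");W=get_image("side")
np.save("S1.npy",S,allow_pickle=True);np.save("W1.npy",W,allow_pickle=True)
obs=[]
for n,d,uv in(("scene",S,(312,192)),("side",W,(317,189))):
    for r in models.cut_out(n,"jar"):
        e=np.array(r["extent"]);print(n,r["conf"],e)
        if r["conf"]>.4 and abs(e[0]+e[2]-2*uv[0])<20: obs.append((d,e));break
    for q in models.cut_out(n,"lid_b"): print(n,q["conf"],q["extent"])
print(fit(obs,lambda x,y:jarpts(x,y,112),[514,161]))
for d,(a,b) in((S,(312,190)),(W,(317,188))):
    im=cv2.cvtColor(d["img"],cv2.COLOR_RGB2BGR)
    c=cv2.resize(im[b-55:b+35,a-80:a+40],None,fx=5,fy=5,interpolation=2)
    for P,col in((circ(514,161,85,112),(0,0,255)),(circ(514,161,85,100),(0,255,255)),(circ(514,161,0,112),(255,0,0))):
        for u in (proj(d,P)-[a-80,b-55]+.5)*5-.5: cv2.circle(c,tuple(int(t) for t in u.round()),1,col,-1)
    o.append(c)
cv2.imwrite("pics/jar.png",cv2.resize(np.vstack(o),None,fx=.66,fy=.66,interpolation=3))
```

```text
[491.61876777 -55.40014227 179.19402786] 25.917952909933156 [-0.60289204  0.25476261 -0.51818851] (array([-0.0008,  0.1902,  0.1056]), array([0.  , 0.06, 0.03]))
scene 0.68 [295.  174.4 332.7 209.6]
scene 0.83 [103.2, 224.9, 144.6, 249.0]
scene 0.81 [170.7, 247.9, 205.6, 278.2]
scene 0.8 [204.0, 195.3, 238.0, 220.7]
scene 0.78 [251.2, 163.1, 288.3, 186.9]
scene 0.59 [331.6, 169.1, 361.8, 187.7]
scene 0.56 [241.3, 236.7, 286.8, 263.7]
side 0.83 [300.2 170.7 333.1 208. ]
side 0.89 [242.7, 178.2, 272.6, 206.1]
side 0.87 [123.8, 180.4, 159.6, 204.1]
side 0.75 [217.1, 172.9, 244.5, 194.7]
side 0.62 [161.2, 235.8, 186.8, 260.6]
side 0.6 [347.6, 166.5, 377.7, 193.7]
side 0.58 [215.5, 229.9, 252.3, 263.3]
(array([516.37652308, 159.61916968]), array([ 0.43065905, -1.90161675, -2.67363778, -0.52348881, -0.0851284 ,
        0.37640078,  0.33924697,  0.96618599]))
```

View pics/jar.png

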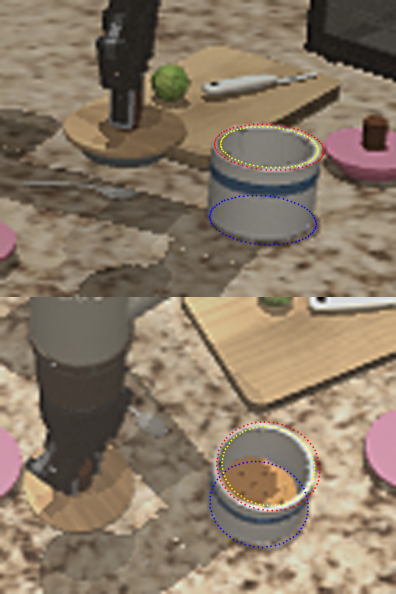

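Call:
arm_command(rows=[{"dx": -0.001,"dy": 0.19,"dz": 0.106,"wx": 0,"wy": 0,"wz": 0,"gripper": 1},{"dx": -0.001,"dy": 0.19,"dz": 0.106,"wx": 0,"wy": 0,"wz": 0,"gripper": 1},{"dx": -0.001,"dy": 0.19,"dz": 0.106,"wx": 0,"wy": 0,"wz": 0,"gripper": 1},{"dx": -0.001,"dy": 0.19,"dz": 0.106,"wx": 0,"wy": 0,"wz": 0,"gripper": 1},{"dx": -0.001,"dy": 0.19,"dz": 0.106,"wx": 0,"wy": 0,"wz": 0,"gripper": 1},{"dx": -0.001,"dy": 0.19,"dz": 0.106,"wx": 0,"wy": 0,"wz": 0,"gripper": 1},{"dx": -0.001,"dy": 0.19,"dz": 0.106,"wx": 0,"wy": 0,"wz": 0,"gripper": 1},{"dx": -0.001,"dy": 0.19,"dz": 0.106,"wx": 0,"wy": 0,"wz": 0,"gripper": 1}])

```text
clock: 6.1
position: [515.0, 159.7, 181.1]
ee_rot: [-0.142, 0.692, 0.141, 0.694]
contact_force: [0.5, -0.3, -1.1]
gripper_width: 26.4
```

```bash
cat > look.py <<'E'
import sys
from h import *;from bench import arm,get_image,models
tag=sys.argv[1]
s=arm.read_state();print(s["clock"],s["position"],s["gripper_width"],s["contact_force"])
p=s["position"];o=[]
for n in("scene","side"):
    d=get_image(n);im=cv2.cvtColor(d["img"],cv2.COLOR_RGB2BGR);a,b=312,175
    c=cv2.resize(im[b-55:b+45,a-60:a+60],None,fx=5,fy=5,interpolation=2)
    for P,col in((circ(514,161,85,112),(0,0,255)),(lidpts(p[0],p[1],112,p[2]-31),(0,255,0))):
        for u in (proj(d,P)-[a-60,b-55]+.5)*5-.5: cv2.circle(c,tuple(int(t) for t in u.round()),1,col,-1)
    o.append(c)
cv2.imwrite(f"pics/{tag}.png",cv2.resize(np.hstack(o),None,fx=.66,fy=.66,interpolation=3))
d=get_image("wrist");cv2.imwrite(f"pics/{tag}w.png",cv2.cvtColor(d["img"],cv2.COLOR_RGB2BGR))
E
python3 look.py hov
```

```text
6.1 [514.97133948 159.68579614 181.11288839] 26.389161171712455 [ 0.54636307 -0.27471977 -1.10237667]
```

View pics/hov.png

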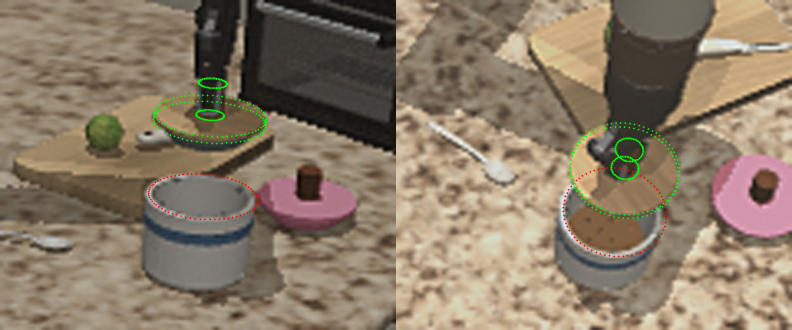

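View pics/hovw.png

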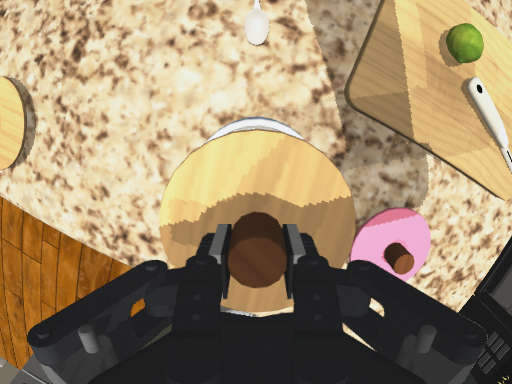

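Run:
```python
from h import *;from bench import arm,get_image
s=arm.read_state();d=get_image("wrist");im=cv2.cvtColor(d["img"],cv2.COLOR_RGB2BGR)
M=Ro.from_quat(s["ee_rot"]).as_matrix();print(s["position"])
p=s["position"]
im=cv2.resize(im[100:330,130:390],None,fx=3,fy=3,interpolation=2)
for P,c in((circ(514,161,85,112),(0,0,255)),(circ(518,160,85,112),(255,0,0)),(lidpts(p[0],p[1],112,p[2]-31),(0,255,0))):
    for u in (wproj(d,s,P)-[130,100]+.5)*3-.5: cv2.circle(im,tuple(int(t) for t in u.round()),1,c,-1)
cv2.imwrite("pics/hov2.png",im[:600])
```

```text
[515.26530094 159.76898474 181.46503489]
```

View pics/hov2.png

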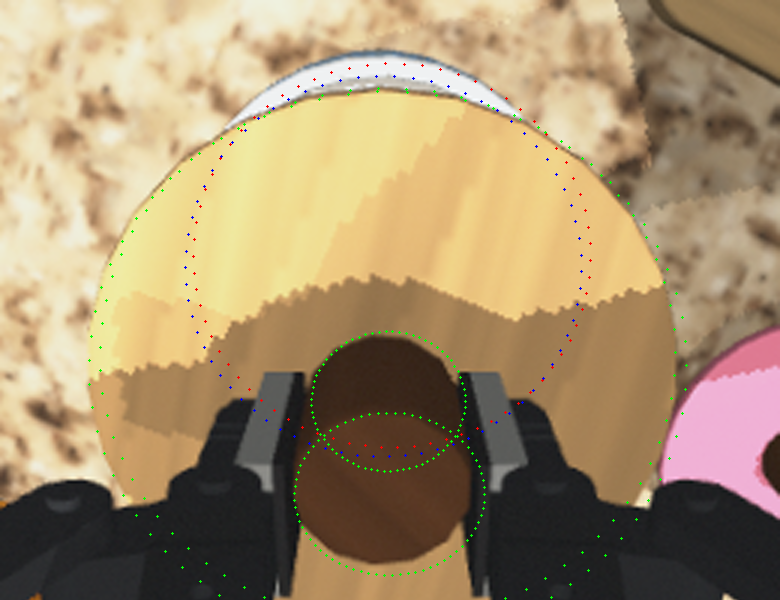

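Call:
arm_command(rows=[{"dx": 0.02,"dy": -0.001,"dz": -0.003,"wx": 0,"wy": 0,"wz": 0,"gripper": 1},{"dx": 0.04,"dy": -0.001,"dz": -0.003,"wx": 0,"wy": 0,"wz": 0,"gripper": 1},{"dx": 0.055,"dy": -0.001,"dz": -0.003,"wx": 0,"wy": 0,"wz": 0,"gripper": 1},{"dx": 0.062,"dy": -0.001,"dz": -0.003,"wx": 0,"wy": 0,"wz": 0,"gripper": 1},{"dx": 0.066,"dy": -0.001,"dz": -0.003,"wx": 0,"wy": 0,"wz": 0,"gripper": 1},{"dx": 0.069,"dy": -0.001,"dz": -0.003,"wx": 0,"wy": 0,"wz": 0,"gripper": 1},{"dx": 0.07,"dy": -0.001,"dz": -0.003,"wx": 0,"wy": 0,"wz": 0,"gripper": 1},{"dx": 0.07,"dy": -0.001,"dz": -0.003,"wx": 0,"wy": 0,"wz": 0,"gripper": 1}])

```text
clock: 7.1
position: [513.5, 158.0, 111.9]
ee_rot: [-0.141, 0.691, 0.141, 0.694]
contact_force: [0.5, 1.0, -0.4]
gripper_width: 26.1
```

```bash
python3 look.py low
```

```text
7.1 [513.45830139 157.95623401 111.91044536] 26.143620104593957 [ 0.45019564  0.98310851 -0.38064277]
```

View pics/low.png

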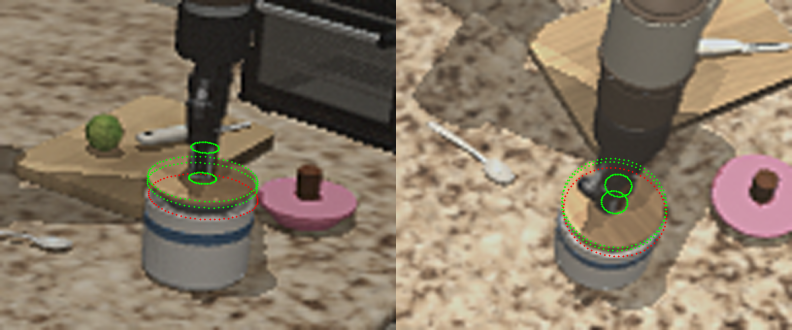

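View pics/loww.png

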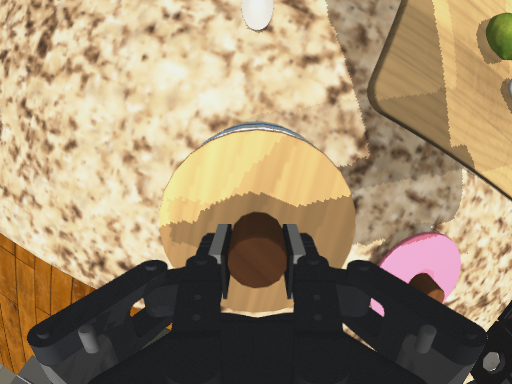

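Call:
arm_command(rows=[{"dx": 0.001,"dy": 0,"dz": -0.002,"wx": 0,"wy": 0,"wz": 0,"gripper": 1},{"dx": 0.002,"dy": 0,"dz": -0.002,"wx": 0,"wy": 0,"wz": 0,"gripper": 1},{"dx": 0.003,"dy": 0,"dz": -0.002,"wx": 0,"wy": 0,"wz": 0,"gripper": 1},{"dx": 0.004,"dy": 0,"dz": -0.002,"wx": 0,"wy": 0,"wz": 0,"gripper": 1},{"dx": 0.005,"dy": 0,"dz": -0.002,"wx": 0,"wy": 0,"wz": 0,"gripper": 1},{"dx": 0.006,"dy": 0,"dz": -0.002,"wx": 0,"wy": 0,"wz": 0,"gripper": 1},{"dx": 0.006,"dy": 0,"dz": -0.002,"wx": 0,"wy": 0,"wz": 0,"gripper": 1},{"dx": 0.006,"dy": 0,"dz": -0.002,"wx": 0,"wy": 0,"wz": 0,"gripper": 1}])

```text
clock: 8.05
position: [512.2, 157.5, 106.2]
ee_rot: [-0.141, 0.691, 0.141, 0.695]
contact_force: [2.4, -0.5, 0.1]
gripper_width: 26.1
```

Call:
arm_command(rows=[{"dx": 0.001,"dy": 0,"dz": 0.001,"wx": 0,"wy": 0,"wz": 0,"gripper": 1},{"dx": 0.002,"dy": 0,"dz": 0.001,"wx": 0,"wy": 0,"wz": 0,"gripper": 1},{"dx": 0.003,"dy": 0,"dz": 0.001,"wx": 0,"wy": 0,"wz": 0,"gripper": 1},{"dx": 0.004,"dy": 0,"dz": 0.001,"wx": 0,"wy": 0,"wz": 0,"gripper": 1},{"dx": 0.005,"dy": 0,"dz": 0.001,"wx": 0,"wy": 0,"wz": 0,"gripper": 1},{"dx": 0.006,"dy": 0,"dz": 0.001,"wx": 0,"wy": 0,"wz": 0,"gripper": 1},{"dx": 0.006,"dy": 0,"dz": 0.001,"wx": 0,"wy": 0,"wz": 0,"gripper": 1},{"dx": 0.006,"dy": 0,"dz": 0.001,"wx": 0,"wy": 0,"wz": 0,"gripper": 1}])

```text
clock: 8.85
position: [512.6, 157.7, 99.3]
ee_rot: [-0.141, 0.691, 0.141, 0.694]
contact_force: [1.1, 0.2, -3.5]
gripper_width: 26.2
```

Call:
arm_command(rows=[{"dx": 0.001,"dy": 0,"dz": 0,"wx": 0,"wy": 0,"wz": 0,"gripper": 1},{"dx": 0.002,"dy": 0,"dz": 0,"wx": 0,"wy": 0,"wz": 0,"gripper": 1},{"dx": 0.003,"dy": 0,"dz": 0,"wx": 0,"wy": 0,"wz": 0,"gripper": 1},{"dx": 0.004,"dy": 0,"dz": 0,"wx": 0,"wy": 0,"wz": 0,"gripper": 1},{"dx": 0.004,"dy": 0,"dz": 0,"wx": 0,"wy": 0,"wz": 0,"gripper": 1},{"dx": 0.004,"dy": 0,"dz": 0,"wx": 0,"wy": 0,"wz": 0,"gripper": 1},{"dx": 0.004,"dy": 0,"dz": 0,"wx": 0,"wy": 0,"wz": 0,"gripper": 1},{"dx": 0.004,"dy": 0,"dz": 0,"wx": 0,"wy": 0,"wz": 0,"gripper": 1}])

```text
clock: 9.65
position: [513.4, 157.8, 98.2]
ee_rot: [-0.142, 0.69, 0.142, 0.695]
contact_force: [-3.7, -0.5, 15.6]
gripper_width: 26.5
```

```bash
python3 look.py prs
```

```text
9.65 [513.40338808 157.82304581  98.21452082] 26.467841933892466 [-3.71780112 -0.45896306 15.62971735]
```

View pics/prs.png

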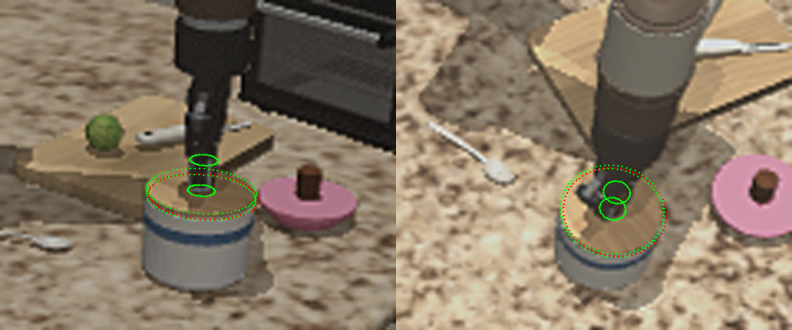

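View pics/prsw.png

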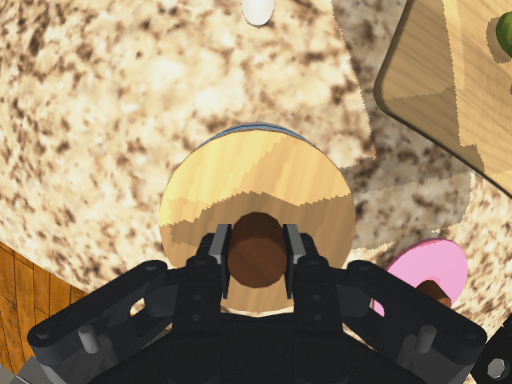

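Hard stop at TCP z = 98.2, which puts the lid origin at about 67 mm with 15.6 N. One slightly firmer press to be sure, then I'll relax.

Call:
arm_command(rows=[{"dx": 0.003,"dy": 0,"dz": 0,"wx": 0,"wy": 0,"wz": 0,"gripper": 1},{"dx": 0.005,"dy": 0,"dz": 0,"wx": 0,"wy": 0,"wz": 0,"gripper": 1},{"dx": 0.006,"dy": 0,"dz": 0,"wx": 0,"wy": 0,"wz": 0,"gripper": 1},{"dx": 0.006,"dy": 0,"dz": 0,"wx": 0,"wy": 0,"wz": 0,"gripper": 1},{"dx": 0.006,"dy": 0,"dz": 0,"wx": 0,"wy": 0,"wz": 0,"gripper": 1},{"dx": 0.006,"dy": 0,"dz": 0,"wx": 0,"wy": 0,"wz": 0,"gripper": 1},{"dx": 0.006,"dy": 0,"dz": 0,"wx": 0,"wy": 0,"wz": 0,"gripper": 1},{"dx": 0.006,"dy": 0,"dz": 0,"wx": 0,"wy": 0,"wz": 0,"gripper": 1}])

```text
clock: 10.6
position: [514.4, 157.9, 97.9]
ee_rot: [-0.143, 0.689, 0.142, 0.696]
contact_force: [-8.9, -2.8, 30.3]
gripper_width: 26.3
```

Call:
arm_command(rows=[{"dx": 0,"dy": 0,"dz": 0,"wx": 0,"wy": 0,"wz": 0,"gripper": 1},{"dx": 0,"dy": 0,"dz": 0,"wx": 0,"wy": 0,"wz": 0,"gripper": 1},{"dx": 0,"dy": 0,"dz": 0,"wx": 0,"wy": 0,"wz": 0,"gripper": 0},{"dx": 0,"dy": 0,"dz": 0,"wx": 0,"wy": 0,"wz": 0,"gripper": -0.5},{"dx": 0,"dy": 0,"dz": 0,"wx": 0,"wy": 0,"wz": 0,"gripper": -0.5},{"dx": 0,"dy": 0,"dz": 0,"wx": 0,"wy": 0,"wz": 0,"gripper": -0.5},{"dx": -0.01,"dy": 0,"dz": 0,"wx": 0,"wy": 0,"wz": 0,"gripper": -0.5},{"dx": -0.03,"dy": 0,"dz": 0,"wx": 0,"wy": 0,"wz": 0,"gripper": -0.5}])

```text
clock: 11.4
position: [513.2, 157.3, 127.1]
ee_rot: [-0.144, 0.69, 0.141, 0.695]
contact_force: [-0.1, -0.4, 0.5]
gripper_width: 64.3
```

Call:
arm_command(rows=[{"dx": -0.03,"dy": 0,"dz": 0,"wx": 0,"wy": 0,"wz": 0,"gripper": -0.5},{"dx": -0.06,"dy": 0,"dz": 0,"wx": 0,"wy": 0,"wz": 0,"gripper": -0.5},{"dx": -0.1,"dy": 0,"dz": 0,"wx": 0,"wy": 0,"wz": 0,"gripper": -0.5},{"dx": -0.1,"dy": -0.05,"dz": 0,"wx": 0,"wy": 0,"wz": 0,"gripper": -0.5},{"dx": -0.1,"dy": -0.1,"dz": 0,"wx": 0,"wy": 0,"wz": 0,"gripper": -0.5},{"dx": -0.1,"dy": -0.1,"dz": 0,"wx": 0,"wy": 0,"wz": 0,"gripper": -0.5},{"dx": -0.1,"dy": -0.1,"dz": 0,"wx": 0,"wy": 0,"wz": 0,"gripper": -0.5},{"dx": -0.1,"dy": -0.1,"dz": 0,"wx": 0,"wy": 0,"wz": 0,"gripper": -0.5}])

```text
clock: 12.2
position: [551.9, 65.9, 227.8]
ee_rot: [-0.144, 0.69, 0.142, 0.695]
contact_force: [-0.3, -0.7, -0.3]
gripper_width: 64.0
```

Run:
```python
from h import *;from bench import arm,get_image
s=arm.read_state();print(s["clock"],s["position"],s["contact_force"],s["gripper_width"]);o=[]
for n in("scene","side"):
    d=get_image(n);im=cv2.cvtColor(d["img"],cv2.COLOR_RGB2BGR)
    cv2.imwrite(f"pics/{n}_end.png",im)
    a,b=312,180
    c=cv2.resize(im[b-35:b+40,a-30:a+30],None,fx=6,fy=6,interpolation=2); c2=c.copy()
    for u in (proj(d,lidpts(513.5,159.5,112,67))-[a-30,b-35]+.5)*6-.5: cv2.circle(c2,tuple(int(t) for t in u.round()),1,(0,255,0),-1)
    o+=[c,c2]
cv2.imwrite("pics/end.png",cv2.resize(np.hstack(o),None,fx=.55,fy=.55,interpolation=3))
d=get_image("wrist");cv2.imwrite("pics/endw.png",cv2.cvtColor(d["img"],cv2.COLOR_RGB2BGR))
```

```text
12.2 [551.8942829   65.88475117 227.80421189] [-0.30396083 -0.71115147 -0.27729514] 64.03916444207503
```

View pics/end.png

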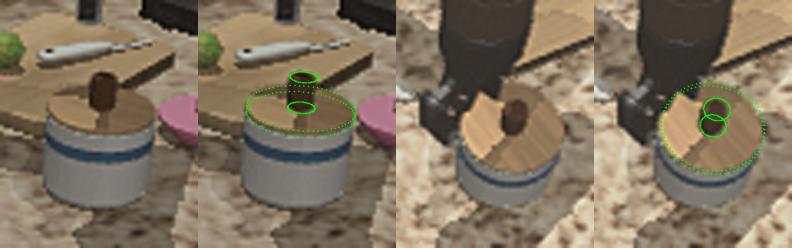

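View pics/endw.png

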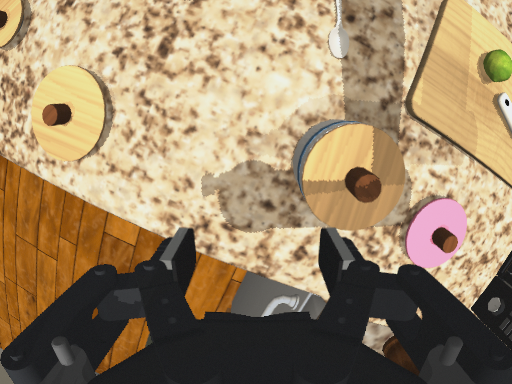

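View pics/scene_end.png

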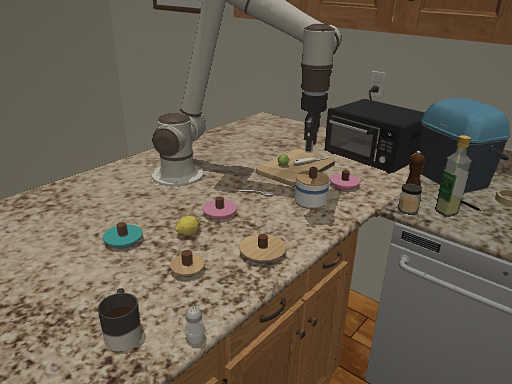

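The lid sits level and flush on the jar at scene (312,187), with no gap at the rim. The small and large lids haven't moved, and the gripper is clear. Handing in.

```bash
python3 -c "
from bench import arm
print(arm.job_done())"
```

```text
the job is handed in; nothing more can be done
None
```

I put the middle wooden lid on the white jar, pressed it down until it stopped hard, let go, backed off and handed the job in at about 12 s. The hand-in gives no verdict.

- **Which lid:** I chose the wooden lid whose rim measured 112.8 mm in the wrist camera. The other two wooden lids measured about 93 and 133 mm.
- **Seating:** The lid passed the catches and stopped hard with its origin about 67 mm above the jar's. It held there under 15 N, and moved only about 0.3 mm more under a second push of about 30 N.
- **Last pictures:** The lid looks level and flush, with no gap at the rim, and a model drawn at 67 mm height lies on it. The small and large lids were not touched and lie knob up, well away from the jar. The gripper is open, clear of everything, with no contact force beyond sensor noise.
- **Disagreements:**
  - The fixed cameras and the wrist camera differed by up to 6 mm on where the lid lay, and the fixed cameras read its rim as only 104 mm. I used a position in between and checked the fit in the wrist view.
  - The jar position fits differed by 2–4 mm, and I corrected the approach by eye.
  - I did not measure the final centring to the millimetre; it rests on the plug having seated in the mouth.

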